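# Free the stuck weight bar and load the sprung pan to its mark

### The arm

A 7-joint arm with a two-finger parallel gripper is mounted at the origin on the work surface. World frame = base frame: x ahead of the robot, y to its left, z up, the work surface at z = 0. Lengths are in m, angles in rad, forces in N, time in s.
With the tool pointing down it reaches from about 0.35 to 0.9 m from the base axis. Payload 8.1 kg.
Tool frame: the origin (TCP) lies on the centre line of the jaws, within the pads' length; the fingertips stand 19 mm ahead of it and the grasp point (between the pads) is the TCP (arm.tip_reach is the distance from the TCP to the fingertips, in m); z points along the fingers, y is the line along which they close (so a half turn about z gives the same grasp; the last joint's range is limited). The gripper opens to 92 mm and grips with 3 to 60 N. Pads are 19 mm wide; open, the fingers measure 130 mm over their backs; the gripper's body (75 mm by 190 mm) begins 47 mm behind the grasp point.
Start: joints at [1.142, 0.434, 0.025, 1.573, -0.012, 1.134, -0.075], TCP at [0.2, -0.592, 0.246] pointing down, gripper open.
Joint ranges: [-2.62, 2.62], [-0.44, 2.09], [-1.27, 1.32], [0.08, 2.57], [-1.32, 4.46], [0.12, 2], [-2.74, 2.74]. Speed limits (rad/s): [2.22, 2.22, 3.01, 3.01, 3.14, 3.14, 3.14].

### API

Orientations are given as a rotation vector (axis times angle).
In Python, from cell import arm gives the robot as it stands.
- The arm moves only by the tool arm_command, never from a script. Its argument "targets" is a list that holds one entry, the list of rows, each a list of 6 numbers: the shift along the tool's x, y, z in m, then the turn, a rotation vector about the tool's x, y, z in rad. A call has 1 to 10 rows; each row shifts and turns the commanded pose from where the row before left it, along the tool's axes as they then stand; what a row does not reach is not made up. A row lasts 1/8 s, in which the tool goes at most 62.5 mm and 10.7 degrees, less where a joint would pass 70% of its speed; a pose out of reach is approached as far as the arm can. A call with a gripper value outside its range is refused whole. "jaw" is the finger opening in m, from 0 to 0.0918, set as the call begins (left out, the last holds). The fingers move at their own pace and stop on an object; "newtons" is the grip in N (left out, the last holds). Time passes only in rows, so rows that do not move let the fingers close. It gives the time, the measured TCP pose, the force, the opening and the grip force at its end, in the units of the state.
- arm.observe(): the state, without advancing time (a new reading comes with each control period).
- arm.get_image(name): name is "scene" or "top"; returns a dict with "pixels" (420x560x3 uint8, red, green, blue), "z_map" (420x560 float32, m along the optical axis (not along the pixel's ray), 0 where there is no reading), "fx", "fy", "cx", "cy" (pixels), "dist" ([k1, k2, p1, p2, k3] as OpenCV has them; the pictures are not rectified), "xyz" and "rotation" of the camera in the world. Camera axes: x right, y down, z forward; pixel columns grow to the right and rows downward; lengths in m; the calibration is good to about 2 mm. A picture is of the moment at which its call begins.
- arm.sign_off(): hands the job in; it is judged then, once.
The state is a dict: "clock": time; "joints": joint angles; "dq": joint speeds; "joint_efforts": joint torques, N m; "position": TCP position; "ee_rot": TCP orientation; "force": force on the tool from outside, world axes, zero at the start; "ft_torque": the same for the moment, N m; "width": opening from 0.0 (shut) to 1.0 (fully open); "gripper_force": force on a finger pad.
Only numpy, scipy, OpenCV 4.12 (cv2) and the standard library are available. Lean on these libraries where they do the work, as an engineer would, in place of code of your own. Each camera call takes 0.05 s, during which the arm holds its last target. There are 200 camera calls.

### The job

One weight bar has slipped down into the narrow gap between the two instrument modules: pull it out by its top edge and stand it on the sprung pan of the load tester, before any other bar. Then stand spare bars upright on the pan, one at a time, only until the pan's pointer has sunk level with the fixed pointer (or a bar has carried it just past), without ever driving the pan down onto its stop. Leave the spare bars that are not needed, and everything else on the bench, where they are.

Things in the scene. Friction and masses are not known exactly. Their poses are not given: they have to be found in the camera images.
- dock: two dark box modules with orange corners on one 200 x 136 mm base plate, fixed; origin under the plate's centre, on the bench. Module tops are flat, 60 mm above the bench. The gap between them runs along its own y through the origin, floor 12 mm above the bench; a rubber bumper sprung with about 5 N, on the gap's +x side, pinches the stuck bar: drawing it straight up takes about 10 N beyond its weight
- stuck_bar: aluminium weight bar 20 x 110 x 72 mm (thickness x length x height), 0.40 kg give or take a tenth, standing on its long narrow edge; origin at the centre of its underside, x across the 20 mm thickness, y along the 110 mm length, z up. It stands in the dock's gap, length along the gap, 24 mm of its top showing above the modules
- spare0: aluminium weight bar 20 x 110 x 72 mm (thickness x length x height), 0.40 kg give or take a tenth, standing on its long narrow edge; origin at the centre of its underside, x across the 20 mm thickness, y along the 110 mm length, z up. A spare, standing on the open bench between the dock and the load tester
- spare1: aluminium weight bar 20 x 110 x 72 mm (thickness x length x height), 0.40 kg give or take a tenth, standing on its long narrow edge; origin at the centre of its underside, x across the 20 mm thickness, y along the 110 mm length, z up. A spare, standing on the open bench between the dock and the load tester
- spare2: aluminium weight bar 20 x 110 x 72 mm (thickness x length x height), 0.40 kg give or take a tenth, standing on its long narrow edge; origin at the centre of its underside, x across the 20 mm thickness, y along the 110 mm length, z up. A spare, standing on the open bench between the dock and the load tester
- scale: the load tester: grey base 190 x 140 x 34 mm, fixed to the bench, the sprung pan above it and an aluminium post 125 mm high by the middle of its +x edge; origin under the base's centre. The dock and the load tester can be on either side of the bench
- pan (a joint): how far the pan has sunk from its top stop, m (0 to 0.060, the lower stop; positive is down). The spring gives 392 N/m, so each bar sinks it by about 10 mm; the empty pan rests between 2 and 16 mm, different each time. The pointers are level at 0.030
- pan_top (a point): centre of the pan's flat upper face, a steel plate 185 mm along its x by 135 mm along its y, without rim; it sinks with the pan and stays level (110 mm above the bench at joint value 0). There is room for four bars side by side, standing along y
- pan_pointer (a point): tip of the black pointer on the pan, its top face, just beyond the +x edge of the pan; sinks with the pan
- mark (a point): tip of the fixed white pointer on the post, its top face 80 mm above the bench, beside the path of the pan's pointer
- screwdriver: bystander: screwdriver, 190 mm long, lying flat; origin on its underside
- mouse: bystander: grey computer mouse, 100 x 60 x 36 mm; origin under its centre
- meter: bystander: hand-held multimeter lying flat, 150 x 78 x 40 mm; origin under its centre
- mug: bystander: white mug, 80 mm across, 92 mm high; origin under its centre
- adapter: bystander: small grey adapter box, 70 x 50 x 30 mm, with a brass socket at each end; origin under its centre
- wrench: bystander: wrench, 160 mm long, lying flat; origin on its underside
- parts_tray: bystander: empty grey open tray, 120 x 90 x 35 mm; origin under its centre
Things that resemble listed ones, but are neither listed nor needed, are in the scene too. What is shaped like the spare0 but green is not meant.

How it is judged:
On the way, in this order (a step that is already met when the one before it is completed fails the run):
1. the stuck bar is lifted clear of the gap (height (world z) of stuck_bar above 0.08 m and horizontal distance between stuck_bar and dock below 0.06 m and contact force between the fingers and stuck_bar above 1 N), for 0.05 s.
2. the stuck bar stands on the pan, let go, before any spare bar is there (x of stuck_bar in the frame of pan_top between -0.09 and 0.09 m and y of stuck_bar in the frame of pan_top between -0.05 and 0.05 m and z of stuck_bar in the frame of pan_top between -0.006 and 0.008 m and angle between stuck_bar's own z axis and vertical below 0.12 rad and contact force between the fingers and stuck_bar below 0.1 N and not (x of spare0 in the frame of pan_top between -0.09 and 0.09 m and y of spare0 in the frame of pan_top between -0.05 and 0.05 m and z of spare0 in the frame of pan_top between -0.006 and 0.008 m and angle between spare0's own z axis and vertical below 0.12 rad) and not (x of spare1 in the frame of pan_top between -0.09 and 0.09 m and y of spare1 in the frame of pan_top between -0.05 and 0.05 m and z of spare1 in the frame of pan_top between -0.006 and 0.008 m and angle between spare1's own z axis and vertical below 0.12 rad) and not (x of spare2 in the frame of pan_top between -0.09 and 0.09 m and y of spare2 in the frame of pan_top between -0.05 and 0.05 m and z of spare2 in the frame of pan_top between -0.006 and 0.008 m and angle between spare2's own z axis and vertical below 0.12 rad)), for 0.2 s.
3. one spare bar, and only one, stands on the pan beside it, let go (x of stuck_bar in the frame of pan_top between -0.09 and 0.09 m and y of stuck_bar in the frame of pan_top between -0.05 and 0.05 m and z of stuck_bar in the frame of pan_top between -0.006 and 0.008 m and angle between stuck_bar's own z axis and vertical below 0.12 rad and (((x of spare0 in the frame of pan_top between -0.09 and 0.09 m and y of spare0 in the frame of pan_top between -0.05 and 0.05 m and z of spare0 in the frame of pan_top between -0.006 and 0.008 m and angle between spare0's own z axis and vertical below 0.12 rad) and contact force between the fingers and spare0 below 0.1 N and not (x of spare1 in the frame of pan_top between -0.09 and 0.09 m and y of spare1 in the frame of pan_top between -0.05 and 0.05 m and z of spare1 in the frame of pan_top between -0.006 and 0.008 m and angle between spare1's own z axis and vertical below 0.12 rad) and not (x of spare2 in the frame of pan_top between -0.09 and 0.09 m and y of spare2 in the frame of pan_top between -0.05 and 0.05 m and z of spare2 in the frame of pan_top between -0.006 and 0.008 m and angle between spare2's own z axis and vertical below 0.12 rad)) or ((x of spare1 in the frame of pan_top between -0.09 and 0.09 m and y of spare1 in the frame of pan_top between -0.05 and 0.05 m and z of spare1 in the frame of pan_top between -0.006 and 0.008 m and angle between spare1's own z axis and vertical below 0.12 rad) and contact force between the fingers and spare1 below 0.1 N and not (x of spare0 in the frame of pan_top between -0.09 and 0.09 m and y of spare0 in the frame of pan_top between -0.05 and 0.05 m and z of spare0 in the frame of pan_top between -0.006 and 0.008 m and angle between spare0's own z axis and vertical below 0.12 rad) and not (x of spare2 in the frame of pan_top between -0.09 and 0.09 m and y of spare2 in the frame of pan_top between -0.05 and 0.05 m and z of spare2 in the frame of pan_top between -0.006 and 0.008 m and angle between spare2's own z axis and vertical below 0.12 rad)) or ((x of spare2 in the frame of pan_top between -0.09 and 0.09 m and y of spare2 in the frame of pan_top between -0.05 and 0.05 m and z of spare2 in the frame of pan_top between -0.006 and 0.008 m and angle between spare2's own z axis and vertical below 0.12 rad) and contact force between the fingers and spare2 below 0.1 N and not (x of spare0 in the frame of pan_top between -0.09 and 0.09 m and y of spare0 in the frame of pan_top between -0.05 and 0.05 m and z of spare0 in the frame of pan_top between -0.006 and 0.008 m and angle between spare0's own z axis and vertical below 0.12 rad) and not (x of spare1 in the frame of pan_top between -0.09 and 0.09 m and y of spare1 in the frame of pan_top between -0.05 and 0.05 m and z of spare1 in the frame of pan_top between -0.006 and 0.008 m and angle between spare1's own z axis and vertical below 0.12 rad)))), for 0.2 s.
At the end, for the whole second after the job is handed in: The pan's pointer rests at most 1.5 mm above the fixed one and no more than 11.5 mm below it. The freed bar stands upright on the pan (within 0.12 rad); each spare bar stands so too, or is within 20 mm of its start. All bars are at rest (value of joint pan between 0.0285 and 0.0415 m and x of stuck_bar in the frame of pan_top between -0.09 and 0.09 m and y of stuck_bar in the frame of pan_top between -0.05 and 0.05 m and z of stuck_bar in the frame of pan_top between -0.006 and 0.008 m and angle between stuck_bar's own z axis and vertical below 0.12 rad and linear speed of stuck_bar below 0.02 m/s and (((x of spare0 in the frame of pan_top between -0.09 and 0.09 m and y of spare0 in the frame of pan_top between -0.05 and 0.05 m and z of spare0 in the frame of pan_top between -0.006 and 0.008 m and angle between spare0's own z axis and vertical below 0.12 rad) and linear speed of spare0 below 0.02 m/s) or distance of spare0 from where it was at the start of the episode below 0.02 m) and (((x of spare1 in the frame of pan_top between -0.09 and 0.09 m and y of spare1 in the frame of pan_top between -0.05 and 0.05 m and z of spare1 in the frame of pan_top between -0.006 and 0.008 m and angle between spare1's own z axis and vertical below 0.12 rad) and linear speed of spare1 below 0.02 m/s) or distance of spare1 from where it was at the start of the episode below 0.02 m) and (((x of spare2 in the frame of pan_top between -0.09 and 0.09 m and y of spare2 in the frame of pan_top between -0.05 and 0.05 m and z of spare2 in the frame of pan_top between -0.006 and 0.008 m and angle between spare2's own z axis and vertical below 0.12 rad) and linear speed of spare2 below 0.02 m/s) or distance of spare2 from where it was at the start of the episode below 0.02 m)); the robot touches nothing.
It fails at once if the pan is driven down onto its stop (value of joint pan above 0.057 m).
It fails at once if a bystander is moved by more than 30 mm (distance of any of screwdriver, mouse, meter, mug, adapter, wrench, parts_tray from where it was at the start of the episode above 0.03 m).
It also fails if it takes over 72 s, if anything falls off the work surface, if the arm or the gripper's body presses on something with over 40 N, if the wrist force passes 120 N, or if a joint passes its speed limit or range.

## Working session

There is one attempt and no reset: what is moved stays moved. The work goes in short steps, Python scripts to look and compute and a tool call to move; the robot and the scene stay as the last step left them, time stands still between calls to the robot, and variables do not carry over. Pictures are saved under pics/ and viewed, at most 10 in all, crops included, and the job is handed in when it is done.

Besides the shell and the picture viewer there is one more tool, called after "Call:" as a command line: name --argument value ..., lists and objects as JSON in quotes. arm_command: Moves the arm, as the interface text tells. Its arguments: {"type":"object","properties":{"targets":{"type":"array","items":{"type":"array","items":{"type":"array","items":{"type":"number"}}}},"jaw":{"type":"number"},"newtons":{"type":"number"}},"required":["targets"]}

```bash
mkdir -p pics
cat > h.py <<'E'
import numpy as np, cv2
from cell import arm
def save(n,f,crop=None,s=1):
    g=arm.get_image(n); p=g["pixels"][:,:,::-1]
    np.savez('/tmp/'+n+'.npz',**{k:np.array(v) for k,v in g.items()})
    if crop: a,b,c,d=crop; p=p[b:d,a:c]
    cv2.imwrite('pics/'+f,cv2.resize(p,None,fx=s,fy=s,interpolation=cv2.INTER_CUBIC)); return g
def world(g):
    v,u=np.mgrid[0:420,0:560]; uv=np.stack([u,v],-1).reshape(-1,1,2).astype(np.float64)
    K=np.array([[g["fx"],0,g["cx"]],[0,g["fy"],g["cy"]],[0,0,1.]],float)
    n=cv2.undistortPoints(uv,K,np.array(g["dist"],float),None,None,None).reshape(420,560,2)
    z=np.array(g["z_map"],float); P=np.dstack([n*z[...,None],z]); R=np.array(g["rotation"])
    if R.shape!=(3,3): R=cv2.Rodrigues(R.astype(float))[0]
    W=P@R.T+np.array(g["xyz"]); W[z==0]=np.nan
    return W
E
python3 - <<'E'
from h import *
for n in("scene","top"):
    g=save(n,n+"0.png"); print(n,g["xyz"],g["rotation"],g["fx"]); W=world(g); print(np.nanmin(W[...,2]),np.nanmedian(W[...,2]))
print(arm.observe())
E
```

```text
scene [ 0.87302537 -0.44543241  1.0523976 ] [-2.42755531 -0.88984697  0.2872191 ] 383.35428908639307
-0.770185282229843 0.0006745853038860883
top [0.25897121 0.02583569 1.29366026] [-2.14226384  2.13603644 -0.17567874] 396.0539931984792
-0.7753555010814743 0.0005742628345888345
{'clock': 0.1, 'joints': array([ 1.14239343,  0.43517561,  0.02498772,  1.57398731, -0.01158761,
        1.13401515, -0.07508143]), 'dq': array([-0.00138388, -0.00219982,  0.00024271, -0.00139827,  0.0023708 ,
       -0.00054066, -0.00032907]), 'joint_efforts': array([ 4.49655970e-03, -6.69118452e+01,  9.88898166e-01, -3.15147114e+01,
       -6.03932189e-02,  3.73749202e-02,  1.01809312e-04]), 'position': array([ 0.19984718, -0.5917352 ,  0.24501702]), 'ee_rot': array([-3.09864393e+00, -5.09193919e-01,  5.94809911e-04]), 'force': array([0.25759607, 0.66514241, 1.01957524]), 'ft_torque': array([ 0.01578287, -0.0309732 ,  0.02085267]), 'gripper_force': 0.0, 'width': 0.9994436712266105}
```

View pics/scene0.png

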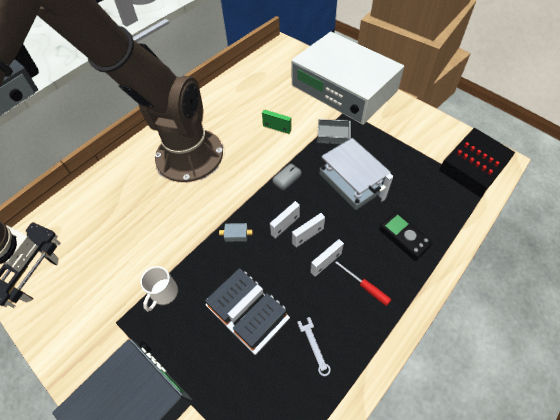

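View pics/top0.png

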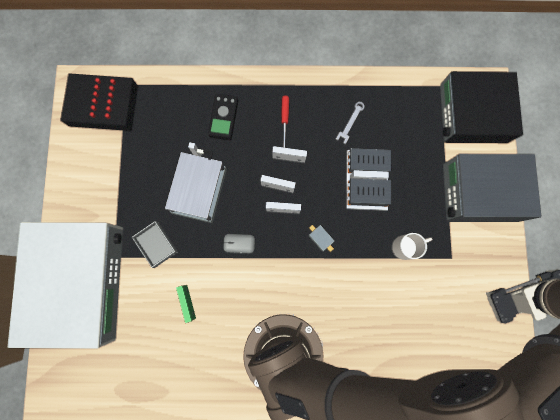

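The scene shows the stuck bar at top-view (371,175) in the dock, and the tester pan at (195,185) with its post at (195,149). Candidates for bars in the top view are spares at (290,154), (278,184) and (283,208), the green look-alike at (186,303) which is not wanted, and the stuck bar itself at (371,175), chosen because it stands between the orange-cornered modules.

```bash
cat > m.py <<'E'
from h import *
def rect(W,m,zr):
    k=m&(W[...,2]>zr[0])&(W[...,2]<zr[1]); n,l,st,c=cv2.connectedComponentsWithStats(k.astype(np.uint8))
    out=[]
    for i in range(1,n):
        if st[i,4]<40: continue
        P=W[l==i]; r=cv2.minAreaRect((P[:,:2]*1000).astype(np.float32))
        b=cv2.boxPoints(r); e=[b[1]-b[0],b[2]-b[1]]; e=max(e,key=np.linalg.norm); a=np.degrees(np.arctan2(e[1],e[0]))%180
        out.append((np.round(c[i]).astype(int).tolist(),st[i,4],np.round(r[0],1).tolist(),np.round(sorted(r[1]),1).tolist(),round(float(a),1),round(float(np.median(P[:,2]))*1000,1)))
    return out
E
python3 - <<'E'
from m import *
for n in("top","scene"):
    g=np.load('/tmp/'+n+'.npz'); W=world(g); X,Y=W[...,0],W[...,1]
    m=(X>.3)&(X<.8)&(Y<.45)&(Y>-.4)
    px=g["pixels"].astype(int)
    grey=(px.min(-1)>100)
    for zr in((.064,.079),(.079,.09),(.09,.115),(.117,.14)):
        print(n,zr); [print(o) for o in rect(W,m&grey,zr)]
    print('plain'); [print(o) for o in rect(W,m,(.054,.064))]
E
python3 - <<'E'
import cv2
a=cv2.imread('pics/top0.png')[130:230,140:420]
cv2.imwrite('pics/crop1.png',cv2.resize(a,None,fx=2.8,fy=2.8,interpolation=2))
E
```

```text
top (0.064, 0.079)
([289, 151], np.int32(229), [637.9, -18.5], [22.1, 109.3], 81.1, 71.6)
([278, 181], np.int32(231), [538.3, 18.4], [21.8, 109.0], 77.5, 71.8)
([283, 206], np.int32(231), [461.1, 1.4], [21.2, 108.0], 86.3, 71.7)
top (0.079, 0.09)
([371, 174], np.int32(219), [561.5, -273.4], [21.8, 109.7], 88.4, 83.4)
top (0.09, 0.115)
([193, 185], np.int32(2543), [522.5, 279.1], [136.0, 186.0], 166.7, 96.2)
top (0.117, 0.14)
plain
([370, 159], np.int32(830), [615.9, -280.2], [73.2, 129.7], 88.1, 59.4)
([370, 191], np.int32(957), [514.6, -276.2], [86.5, 129.1], 87.9, 59.4)
scene (0.064, 0.079)
([284, 214], np.int32(247), [459.9, 0.1], [23.1, 109.9], 86.3, 71.9)
([308, 225], np.int32(253), [537.9, 18.2], [21.1, 110.3], 76.8, 71.7)
([327, 253], np.int32(280), [637.7, -18.2], [21.1, 111.3], 81.6, 71.9)
([247, 306], np.int32(78), [571.2, -275.3], [8.6, 107.3], 84.5, 71.8)
scene (0.079, 0.09)
([245, 301], np.int32(323), [560.7, -274.4], [22.3, 108.2], 87.6, 83.7)
scene (0.09, 0.115)
([356, 166], np.int32(1893), [534.3, 275.9], [136.5, 214.5], 166.2, 95.8)
([164, 274], np.int32(59), [342.4, -370.9], [32.5, 76.1], 165.0, 92.3)
scene (0.117, 0.14)
plain
([309, 229], np.int32(57), [547.0, 14.5], [19.6, 108.7], 67.3, 58.9)
([245, 307], np.int32(2625), [560.5, -278.8], [130.1, 181.0], 178.0, 59.9)
```

View pics/crop1.png

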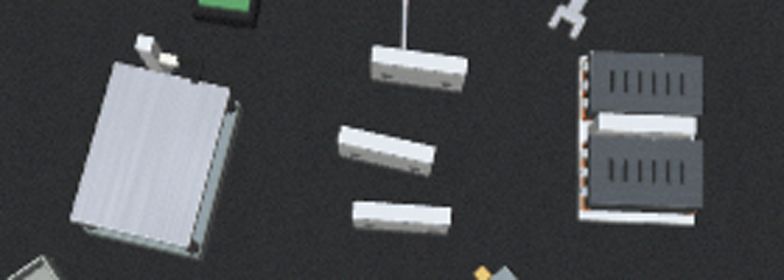

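The crop confirms stuck bar (645,125 in crop) between the modules, spares well apart, the screwdriver blade touching the far spare (which I will leave for last), and the post at the pan's far (+x world) edge.

```bash
cat > plan.py <<'E'
import sys; from h import *
from scipy.spatial.transform import Rotation as Ro
def plan(x,y,z,yaw):
    s=arm.observe(); p=np.array(s["position"]); R=Ro.from_rotvec(s["ee_rot"]).as_matrix()
    cur=np.degrees(np.arctan2(R[1,1],R[0,1])); d=(yaw-cur+90)%180-90
    a=np.radians(cur+d); yt=np.array([np.cos(a),np.sin(a),0]); zt=np.array([0,0,-1.]); T=np.stack([np.cross(yt,zt),yt,zt],1)
    rv=Ro.from_matrix(R.T@T).as_rotvec()
    print("t",round(s["clock"],2),"pos",p.round(4),"yaw",round(cur,1),"j",np.round(s["joints"],2),"F",np.round(s["force"],1),"gf",round(s["gripper_force"],1),"w",round(s["width"]*91.8,1))
    print("rotvec",rv.round(4),"then shift",(T.T@(np.array([x,y,z])-p)).round(4))
plan(*map(float,sys.argv[1:5]))
E
python3 plan.py .561 -.274 .2 -2
```

```text
t 0.1 pos [ 0.1998 -0.5917  0.245 ] yaw -71.3 j [ 1.14  0.44  0.02  1.57 -0.01  1.13 -0.08] F [0.3 0.7 1. ] gf 0.0 w 91.7
rotvec [-1.3000e-03 -7.0000e-04 -1.2101e+00] then shift [0.3301 0.3498 0.045 ]
```

Call:
arm_command --targets '[[[0,0,0,0,0,-0.173],[0,0,0,0,0,-0.173],[0,0,0,0,0,-0.173],[0,0,0,0,0,-0.173],[0,0,0,0,0,-0.173],[0,0,0,0,0,-0.173],[0,0,0,0,0,-0.173]]]' --jaw 0.06

```text
clock: 0.98
position: [0.1998, -0.5919, 0.2453]
ee_rot: [-2.252, -2.189, -0.0]
force: [-0.2, 0.5, 0.4]
width: 0.651
gripper_force: 0.0
```

Call:
arm_command --targets '[[[0.033,0.035,0,0,0,0],[0.033,0.035,0,0,0,0],[0.033,0.035,0,0,0,0],[0.033,0.035,0,0,0,0],[0.033,0.035,0,0,0,0],[0.033,0.035,0,0,0,0],[0.033,0.035,0,0,0,0],[0.033,0.035,0,0,0,0],[0.033,0.035,0,0,0,0],[0.033,0.035,0,0,0,0]]]'

```text
clock: 2.22
position: [0.5618, -0.2732, 0.2453]
ee_rot: [-2.259, -2.183, 0.001]
force: [0.9, -1.2, 0.2]
width: 0.652
gripper_force: 0.0
```

```bash
python3 plan.py .561 -.274 .081 -2
```

```text
t 2.23 pos [ 0.5618 -0.2732  0.2453] yaw -2.0 j [ 0.62  0.47 -0.37  1.55  0.18  1.16  0.18] F [ 0.9 -1.2  0.2] gf 0.0 w 59.9
rotvec [-0.0007 -0.0001  0.0006] then shift [-0.0008 -0.0008  0.1643]
```

Call:
arm_command --targets '[[[0,-0.001,0.04,0,0,0],[0,0,0.04,0,0,0],[0,0,0.04,0,0,0],[0,0,0.03,0,0,0],[0,0,0.013,0,0,0],[0,0,0,0,0,0]]]'

```text
clock: 2.98
position: [0.5597, -0.2741, 0.0822]
ee_rot: [-2.258, -2.182, 0.001]
force: [0.4, -0.6, 0.9]
width: 0.655
gripper_force: 0.0
```

```bash
python3 plan.py .561 -.274 .082 -2; python3 -c "
from h import *
save('scene','s1.png',(180,220,340,360),4)"
```

```text
t 2.98 pos [ 0.5597 -0.2741  0.0822] yaw -2.0 j [ 0.59  0.63 -0.33  1.72  0.26  0.84  0.11] F [ 0.4 -0.6  0.9] gf 0.0 w 60.1
rotvec [-0.0013 -0.0005  0.0008] then shift [0.0001 0.0013 0.0002]
```

View pics/s1.png

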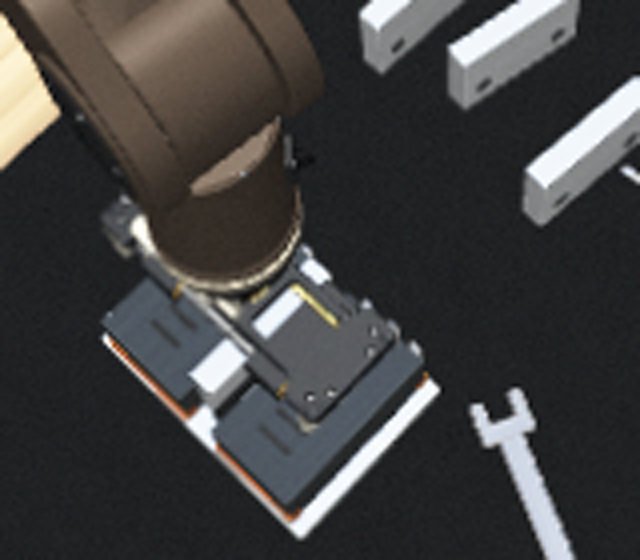

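The picture shows the fingers straddling the stuck bar (bar end at crop (220,370)), fingers clear of the modules. Close with a firm grip.

Call:
arm_command --targets '[[[0,0.001,0,0,0,0],[0,0,0,0,0,0],[0,0,0,0,0,0],[0,0,0,0,0,0],[0,0,0,0,0,0],[0,0,0,0,0,0]]]' --jaw 0.0 --newtons 55

```text
clock: 3.78
position: [0.5612, -0.2743, 0.0828]
ee_rot: [2.259, 2.183, 0.0]
force: [-0.5, -1.5, 1.5]
width: 0.21
gripper_force: 55.0
```

Call:
arm_command --targets '[[[0,0,-0.004,0,0,0],[0,0,-0.006,0,0,0],[0,0,-0.01,0,0,0],[0,0,-0.01,0,0,0]]]'

```text
clock: 4.28
position: [0.5611, -0.2737, 0.1119]
ee_rot: [-2.258, -2.183, -0.001]
force: [5.4, -0.4, -11.8]
width: 0.215
gripper_force: 55.0
```

Call:
arm_command --targets '[[[0,0,-0.02,0,0,0],[0,0,-0.03,0,0,0],[0,0,-0.03,0,0,0],[0,0,-0.03,0,0,0],[0,0,-0.03,0,0,0],[0,0,-0.02,0,0,0],[0,0,0,0,0,0]]]'

```text
clock: 5.15
position: [0.5613, -0.2743, 0.274]
ee_rot: [2.258, 2.182, 0.001]
force: [-0.2, -0.1, -4.2]
width: 0.212
gripper_force: 55.0
```

```bash
python3 - <<'E'
from m import *
g=save("scene","s2.png"); W=world(g); p=g["pixels"].astype(int)
m=(W[...,0]>.45)&(W[...,0]<.7)&(W[...,1]<-.15)&(W[...,1]>-.4)&(p.min(-1)>100)
print(rect(W,m,(.09,.285)),np.nanpercentile(W[m][:,2],[1,99]))
a=np.radians(-13.3)
for k in(-.065,-.01,.045): print(k,.5225+k*np.cos(a),.279+k*np.sin(a))
k=-.065
import subprocess
E
python3 plan.py .4592 .294 .26 -13.3
```

```text
[([250, 274], np.int32(53), [574.9, -251.0], [15.3, 53.5], 110.5, 230.7), ([226, 290], np.int32(300), [560.9, -306.4], [21.0, 45.5], 87.1, 255.7)] [0.00188686 0.71439157]
-0.065 0.4592433732694892 0.2939532329172268
-0.01 0.512768211272229 0.28130049737188106
0.045 0.5662930492749689 0.2686477618265353
t 5.2 pos [ 0.5607 -0.2742  0.2726] yaw -2.0 j [ 0.62  0.45 -0.37  1.51  0.17  1.22  0.19] F [-0.5  0.1 -4.3] gf 55.0 w 19.5
rotvec [-0.0002  0.0002  0.198 ] then shift [ 0.5296 -0.2295  0.0126]
```

View pics/s2.png

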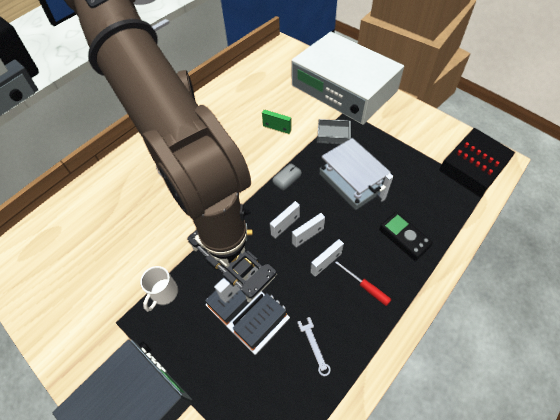

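Call:
arm_command --targets '[[[0,0,0,0,0,0.1],[0,0,0,0,0,0.098],[0.053,-0.023,0,0,0,0],[0.053,-0.023,0,0,0,0],[0.053,-0.023,0,0,0,0],[0.053,-0.023,0,0,0,0],[0.053,-0.023,0,0,0,0],[0.053,-0.023,0,0,0,0],[0.053,-0.023,0,0,0,0],[0.053,-0.023,0,0,0,0]]]'

```text
clock: 6.45
position: [0.4782, 0.1818, 0.2714]
ee_rot: [-2.464, -1.949, 0.004]
force: [1.4, -0.0, -4.6]
width: 0.21
gripper_force: 55.0
```

Call:
arm_command --targets '[[[0.053,-0.023,0,0,0,0],[0.05,-0.022,0,0,0,0],[0,0,0,0,0,0],[0,0,0,0,0,0]]]'

```text
clock: 6.95
position: [0.4589, 0.2904, 0.2713]
ee_rot: [2.463, 1.95, -0.004]
force: [0.0, -0.5, -3.3]
width: 0.213
gripper_force: 55.0
```

```bash
python3 plan.py .4592 .294 .177 -13.3
python3 - <<'E'
from m import *
g=save("top","t3.png"); W=world(g); p=g["pixels"].astype(int)
m=(W[...,0]>.38)&(W[...,0]<.65)&(W[...,1]>.1)&(W[...,1]<.4)&(p.min(-1)>100)
print(rect(W,m,(.08,.115)))
E
```

```text
t 6.95 pos [0.4589 0.2904 0.2713] yaw -13.3 j [-0.23  0.34 -0.57  1.7   0.2   1.16 -1.09] F [ 0.  -0.5 -3.3] gf 55.0 w 19.6
rotvec [-0.0015  0.0024  0.0006] then shift [ 0.0036 -0.0006  0.0943]
[([205, 171], np.int32(812), [557.8, 253.1], [101.1, 105.7], 166.4, 96.2)]
```

Call:
arm_command --targets '[[[0.0035,-0.0005,0.03,0,0,0],[0,0,0.03,0,0,0],[0,0,0.02,0,0,0],[0,0,0.014,0,0,0],[0,0,0.004,0,0,0],[0,0,0.003,0,0,0],[0,0,0,0,0,0]]]'

```text
clock: 7.88
position: [0.46, 0.2949, 0.1722]
ee_rot: [2.464, 1.949, 0.001]
force: [-0.6, 0.5, -3.8]
width: 0.215
gripper_force: 55.0
```

Call:
arm_command --targets '[[[0,0,0.003,0,0,0],[0,0,0.003,0,0,0],[0,0,0.003,0,0,0],[0,0,0.002,0,0,0],[0,0,0,0,0,0],[0,0,0,0,0,0]]]'

```text
clock: 8.62
position: [0.4599, 0.2949, 0.1608]
ee_rot: [2.464, 1.949, 0.001]
force: [0.5, 0.1, -1.6]
width: 0.21
gripper_force: 55.0
```

Call:
arm_command --targets '[[[0,0,0.002,0,0,0],[0,0,0.002,0,0,0],[0,0,0,0,0,0],[0,0,0,0,0,0]]]'

```text
clock: 9.12
position: [0.4599, 0.2949, 0.1568]
ee_rot: [2.464, 1.949, 0.001]
force: [0.2, 1.0, 0.7]
width: 0.213
gripper_force: 55.0
```

Call:
arm_command --targets '[[[0,0,0,0,0,0],[0,0,0,0,0,0],[0,0,0,0,0,0],[0,0,0,0,0,0],[0,0,-0.01,0,0,0],[0,0,-0.03,0,0,0],[0,0,-0.04,0,0,0],[0,0,-0.04,0,0,0]]]' --jaw 0.045

```text
clock: 10.12
position: [0.4595, 0.2949, 0.2786]
ee_rot: [-2.463, -1.95, -0.0]
force: [1.1, 0.9, 0.3]
width: 0.492
gripper_force: 0.0
```

```bash
python3 plan.py .461 .001 .2 -3.7
python3 - <<'E'
from m import *
g=save("scene","s4.png"); W=world(g); p=g["pixels"].astype(int)
m=(W[...,0]>.38)&(W[...,0]<.7)&(W[...,1]>.1)&(W[...,1]<.42)&(p.min(-1)>100)
for z in((.075,.1),(.145,.175)):print(rect(W,m,z))
m=(W[...,0]>.4)&(W[...,0]<.7)&(W[...,1]>-.12)&(W[...,1]<.1)&(p.min(-1)>100); print(rect(W,m,(.064,.08)))
E
```

```text
t 10.12 pos [0.4595 0.2949 0.2786] yaw -13.3 j [-0.23  0.34 -0.58  1.68  0.2   1.18 -1.09] F [1.1 0.9 0.3] gf 0.0 w 45.2
rotvec [ 1.000e-04 -3.000e-04 -1.672e-01] then shift [-0.2931  0.0204  0.0786]
[([357, 169], np.int32(1651), [520.9, 278.5], [135.7, 187.8], 167.3, 86.3), ([384, 185], np.int32(54), [636.4, 273.2], [14.7, 43.4], 73.1, 83.8)]
[([344, 140], np.int32(228), [460.7, 293.2], [23.2, 109.9], 76.9, 156.6)]
[([284, 214], np.int32(242), [459.4, 2.5], [22.9, 111.6], 86.5, 72.2), ([308, 225], np.int32(251), [538.3, 18.7], [22.0, 110.3], 77.1, 72.0), ([327, 253], np.int32(279), [637.4, -19.2], [21.8, 109.7], 81.5, 71.6)]
```

View pics/s4.png

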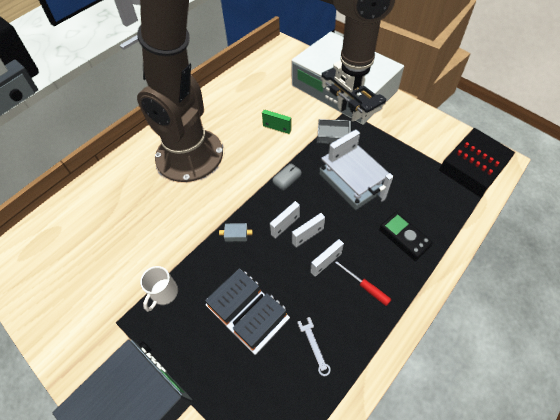

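The stuck bar stands on the pan at scene (344,140), and the pan has sunk to 86.3 mm, i.e. a joint value of about 23.7 mm. One more bar should bring it to about 34 mm. I take the nearest spare (scene 284,214).

Call:
arm_command --targets '[[[0,0,0,0,0,-0.084],[0,0,0,0,0,-0.084],[-0.049,0.003,0,0,0,0],[-0.049,0.003,0,0,0,0],[-0.049,0.003,0,0,0,0],[-0.049,0.004,0,0,0,0],[-0.049,0.004,0,0,0,0],[-0.048,0.003,0,0,0,0],[0,0,0.04,0,0,0],[0,0,0.04,0,0,0]]]'

```text
clock: 11.42
position: [0.4615, 0.0004, 0.1967]
ee_rot: [2.292, 2.146, 0.003]
force: [0.0, 0.2, 0.1]
width: 0.49
gripper_force: 0.0
```

```bash
python3 plan.py .4605 .0015 .067 -3.7
```

```text
t 11.43 pos [4.615e-01 4.000e-04 1.967e-01] yaw -3.8 j [ 0.29  0.27 -0.49  1.99  0.16  0.92 -0.35] F [0.  0.2 0.1] gf 0.0 w 45.0
rotvec [ 0.0025 -0.     -0.0015] then shift [ 0.0011 -0.0011  0.1297]
```

Call:
arm_command --targets '[[[0.001,-0.001,0.04,0,0,0],[0,0,0.04,0,0,0],[0,0,0.03,0,0,0],[0,0,0.015,0,0,0],[0,0,0.005,0,0,0],[0,0,0,0,0,0]]]'

```text
clock: 12.18
position: [0.4605, 0.0023, 0.0673]
ee_rot: [2.291, 2.149, 0.001]
force: [0.3, -0.4, -0.1]
width: 0.488
gripper_force: 0.0
```

Call:
arm_command --targets '[[[0,0,0,0,0,0],[0,0,0,0,0,0],[0,0,0,0,0,0],[0,0,0,0,0,0],[0,0,0,0,0,0],[0,0,-0.01,0,0,0],[0,0,-0.03,0,0,0],[0,0,-0.05,0,0,0],[0,0,-0.05,0,0,0],[0,0,-0.05,0,0,0]]]' --jaw 0.0 --newtons 40

```text
clock: 13.42
position: [0.459, 0.0023, 0.2584]
ee_rot: [-2.291, -2.149, 0.001]
force: [0.9, -1.0, -3.7]
width: 0.214
gripper_force: 40.0
```

```bash
python3 plan.py .5225 .279 .255 -13.3
```

```text
t 13.43 pos [0.459  0.0023 0.2584] yaw -3.7 j [ 0.32  0.2  -0.52  1.91  0.11  1.07 -0.3 ] F [ 0.9 -1.  -3.7] gf 40.0 w 19.6
rotvec [-0.001  -0.      0.1684] then shift [ 0.2839 -0.0019  0.0034]
```

Call:
arm_command --targets '[[[0,0,0,0,0,0.084],[0,0,0,0,0,0.084],[0.05,0,0,0,0,0],[0.05,0,0,0,0,0],[0.05,0,0,0,0,0],[0.05,0,0,0,0,0],[0.05,-0.001,0,0,0,0],[0.034,-0.001,0,0,0,0],[0,0,0,0,0,0],[0,0,0,0,0,0]]]'

```text
clock: 14.68
position: [0.5229, 0.2781, 0.2563]
ee_rot: [2.464, 1.949, -0.003]
force: [-0.2, -1.1, -3.8]
width: 0.217
gripper_force: 40.0
```

```bash
python3 plan.py .5225 .279 .158 -13.3
```

```text
t 14.68 pos [0.5229 0.2781 0.2563] yaw -13.3 j [-0.19  0.44 -0.56  1.6   0.25  1.17 -1.03] F [-0.2 -1.1 -3.8] gf 40.0 w 19.9
rotvec [-0.0009  0.0016  0.    ] then shift [ 0.0008 -0.0006  0.0983]
```

Call:
arm_command --targets '[[[0,0,0.03,0,0,0],[0,0,0.03,0,0,0],[0,0,0.025,0,0,0],[0,0,0.01,0,0,0],[0,0,0.004,0,0,0],[0,0,0.003,0,0,0],[0,0,0.003,0,0,0],[0,0,0.003,0,0,0],[0,0,0,0,0,0],[0,0,0,0,0,0]]]'

```text
clock: 15.92
position: [0.5236, 0.2792, 0.149]
ee_rot: [2.464, 1.949, 0.001]
force: [1.0, 1.2, -1.8]
width: 0.214
gripper_force: 40.0
```

Call:
arm_command --targets '[[[0,0,0.002,0,0,0],[0,0,0.002,0,0,0],[0,0,0.001,0,0,0],[0,0,0,0,0,0],[0,0,0,0,0,0]]]'

```text
clock: 16.55
position: [0.5236, 0.2792, 0.1439]
ee_rot: [2.464, 1.949, 0.001]
force: [0.6, 0.8, 0.5]
width: 0.216
gripper_force: 40.0
```

Call:
arm_command --targets '[[[0,0,0,0,0,0],[0,0,0,0,0,0],[0,0,0,0,0,0],[0,0,0,0,0,0],[0,0,-0.01,0,0,0],[0,0,-0.03,0,0,0],[0,0,-0.05,0,0,0],[0,0,-0.05,0,0,0],[-0.05,0,-0.01,0,0,0],[-0.05,0,0,0,0,0]]]' --jaw 0.045

```text
clock: 17.8
position: [0.5005, 0.1815, 0.2957]
ee_rot: [2.462, 1.95, 0.005]
force: [0.4, -0.3, -0.3]
width: 0.487
gripper_force: 0.0
```

Call:
arm_command --targets '[[[-0.05,0,0,0,0,0],[-0.05,0,0,0,0,0],[-0.05,0,0,0,0,0],[0,0,0,0,0,0],[0,0,0,0,0,0]]]'

```text
clock: 18.42
position: [0.466, 0.0364, 0.2944]
ee_rot: [2.463, 1.949, 0.002]
force: [0.5, 0.9, 0.7]
width: 0.489
gripper_force: 0.0
```

```bash
python3 - <<'E'
from m import *
for n in("scene","top"):
    g=save(n,n+"5.png"); W=world(g); p=g["pixels"].astype(int)
    b=(W[...,0]>.38)&(W[...,0]<.72)&(W[...,1]>.1)&(W[...,1]<.42); m=b&(p.min(-1)>100)
    for z in((.06,.1),(.125,.17)):print(n,rect(W,m,z))
    m=(W[...,0]>.4)&(W[...,0]<.7)&(W[...,1]>-.12)&(W[...,1]<.1)&(p.min(-1)>100); print(rect(W,m,(.064,.08)))
E
python3 -c "
import cv2
a=cv2.imread('pics/scene5.png')[120:220,300:420]
cv2.imwrite('pics/c5.png',cv2.resize(a,None,fx=5,fy=5,interpolation=2))"
```

```text
scene [([357, 174], np.int32(1310), [532.2, 276.3], [136.3, 165.6], 166.3, 76.5), ([384, 186], np.int32(73), [635.5, 271.5], [13.0, 50.2], 68.3, 80.1)]
scene [([344, 143], np.int32(276), [461.2, 294.7], [23.0, 110.8], 76.9, 145.6), ([357, 156], np.int32(286), [523.8, 276.1], [24.0, 108.3], 78.1, 145.6)]
[([308, 225], np.int32(255), [537.5, 17.9], [22.3, 110.4], 77.6, 71.8), ([327, 253], np.int32(281), [637.4, -18.5], [21.2, 110.4], 81.7, 72.1)]
top [([197, 151], np.int32(52), [636.1, 274.3], [13.9, 38.9], 78.0, 80.8), ([196, 184], np.int32(1844), [522.9, 279.3], [136.2, 186.0], 166.9, 76.2)]
top [([191, 181], np.int32(293), [524.0, 278.4], [21.3, 111.5], 76.0, 147.5), ([184, 202], np.int32(290), [460.3, 295.5], [20.4, 111.3], 77.0, 147.5)]
[]
```

View pics/c5.png

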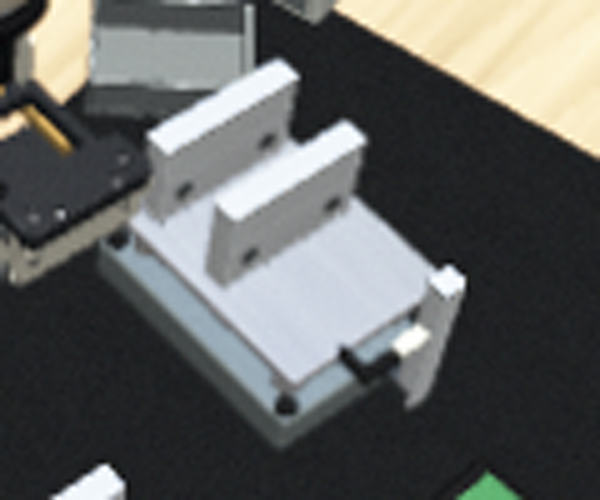

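The crop shows both bars upright on the pan, with the black pointer (crop 370,365) just below the white one (410,342). The pan is at 76.3 mm, so the joint is at about 33.7 mm, inside 28.5–41.5 mm, and no further bar is needed.

```bash
python3 -c "
from cell import arm
print(arm.sign_off())"
```

```text
the job is handed in; nothing more can be done
None
```

I freed the stuck bar, stood it on the pan and added one spare beside it; the pan pointer rests about 3.7 mm below the fixed one, within the allowed 11.5 mm, and I handed the job in at about 18.5 s (no verdict was returned).

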